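# Dial a resistance decade box to 430 by fingertip, counting the clicks

## Task

The multimeter is to be checked against 430 ohms, so set the grey resistance box to 430: with a fingertip push the pointer of its left knob (hundreds) round, click by click, to position 4 and that of its middle knob (tens) to position 3, each counted clockwise from its own red zero tick, and leave the right knob (ones) on its zero. Only push the pointers gently from the side: do not grip or lift anything, keep the box where it stands and leave the other things on the bench alone.

Things in the scene. Friction and masses are not known exactly. Their poses are not given: they have to be found in the camera images.
- decade_box: Loose resistance decade box, about 1.8 kg, on rubber feet: grey steel case, level aluminium panel on top, 110 mm (x) by 300 mm (y), panel 62 mm above the bench. Origin: centre of the underside; x to its back, away from the robot, y to its left, z up. Three black knobs in a row along y; at the right end (y = -120 mm) a red and a black binding post, 22 mm above the panel.
- hundreds (a joint): Left knob. 0: white pointer line at the red tick; +0.6283 (36 degrees) a click clockwise from above; position 4 is 2.513; stop at position 9. A sprung ball holds it in each click: pushed past half way to the next tick it snaps on by itself, short of that it springs back. About 0.05 N m (2 to 3 N at the pointer's end) moves it. It starts somewhere from 0 to 2.
- tens (a joint): Middle knob, the same in shape, clicks and values; position 3 is 1.885. It starts somewhere from 5 to 7.
- ones (a joint): Right knob, the same in shape, clicks and values; it stands at 0 and must stay there.
- hundreds_axis (a point): Upright axis of the left knob at panel height, on the box at x = 0, y = +95 mm, z = 62 mm; axes as the box's. At joint value q the pointer points at the angle 162 degrees - q from the box's +x towards +y. Ten ticks 36 degrees apart lie round it, 28 to 38 mm out: that of position 0 red, thick and long, at the front, a little left; the others black, 5 long.
- tens_axis (a point): The same for the middle knob: y = +15 mm.
- ones_axis (a point): The same for the right knob: y = -65 mm.
- hundreds_tip (a point): End of the left knob's pointer, 24.5 mm from the axis, 14.5 mm above the panel; x along the pointer, outwards. Pointer: black bar 11 mm wide, 6 to 23 mm above the panel, 24.5 mm long from the axis (white line on top and end), 17.5 mm on its blunt side; it stands on a round skirt 38 mm across whose top is 7 mm above the panel.
- tens_tip (a point): The same for the middle knob.
- side_cutters: Red-handled side cutters, 112 mm long, lying flat in front of the left half of the box. Bystander; origin at the centre of its underside.
- nose_pliers: Blue-handled pliers, 127 mm long, lying flat behind the right half of the box. Bystander; origin at the centre of its underside.
- driver_red: Red-handled screwdriver, 159 mm long, lying behind the left half of the box. Bystander; origin at the centre of its underside.
- flux_jar: Round jar of amber flux with a white lid, 43 mm across, 38 mm high, in front of the right half of the box. Bystander; origin at the centre of its underside.
- multimeter: Yellow hand-held multimeter on its back, 163 x 83 x 48 mm, left of and behind the box. Bystander; origin at the centre of its underside.

How it is judged:
By the outcome, as a careful person would: the job done as asked, in the order asked, and still so for the second after the job is handed in, with the robot touching nothing.
It also fails if it takes over 51 s, if anything falls off the work surface, if the arm or the gripper's body presses on something with over 40 N, if the wrist force passes 120 N, or if a joint passes its speed limit or range.

## Robot

A 6-joint arm with a two-finger parallel gripper is mounted at the origin on a cart in front of the work surface, level with it; the furniture and walls round the work are solid. World frame = base frame: x ahead of the robot, y to its left, z up, the work surface at z = 0. Lengths are in m, angles in rad, forces in N, time in s.
With the tool pointing down it reaches from about 0.3 to 0.825 m from the base axis. Payload 5.4 kg.
Tool frame: the origin (TCP) lies at the centre of the arm's flange, where the gripper is bolted on; the fingertips stand 190 mm ahead of it and the grasp point (between the pads) lies 171 mm ahead of it; z points along the fingers, y is the line along which they close (so a half turn about z gives the same grasp; the last joint's range is limited). The gripper opens to 92 mm and grips with 3 to 60 N. Pads are 20 mm wide; open, the fingers measure 128 mm over their backs; the gripper's body (75 mm by 189 mm) begins 69 mm behind the grasp point.
Start: joints at [1.114, 0.158, 1.597, -0, 1.386, -0.21], TCP at [0.14, 0.558, 0.405] pointing down, gripper open.
Joint ranges: [-2.91, 2.91], [-0.94, 2.29], [0.18, 2.7], [-1.29, 4.43], [0.17, 2.64], [-3, 3]. Speed limits (rad/s): [2.57, 2.57, 3.14, 3.14, 3.14, 3.14].

## Interface

Orientations are given as a unit quaternion [x, y, z, w].
In Python, from plant import read_state, snapshot, calibration, sign_off gives the robot as it stands. The module is installed in compiled form; this text tells all that it offers.
- The arm moves only by the tool carry_out, never from a script. Its argument "motion" is a list of rows, each a list of 5 numbers: the opening in per cent of the stroke, from 0 (shut) to 100 (fully open), then the shift along the tool's x, y, z in units of 0.025 m (1.0 is 0.025 m), then the turn about the tool's z in units of 0.15 rad (1.0 is 0.15 rad). In form: [[grip, dx, dy, dz, turn], ...]. A call has 1 to 12 rows; each row shifts and turns the commanded pose from where the row before left it, along the tool's axes as they then stand; what a row does not reach is not made up. A row lasts 1/10 s, in which the tool goes at most 50 mm and 8.59 degrees, less where a joint would pass 70% of its speed; a pose out of reach is approached as far as the arm can. A call with a number of a shift or a turn outside -1 to 1 is refused whole. A call with a gripper value outside its range is refused whole. The fingers move at their own pace and stop on an object; "squeeze" is the grip in N (left out, the last holds). Time passes only in rows, so rows that do not move let the fingers close. It gives the time, the measured TCP pose, the force, the opening and the grip force at its end, in the units of the state.
- read_state(): the state, without advancing time (a new reading comes with each control period).
- snapshot(name): name is "scene" or "top" or "wrist"; returns the picture (480x640x3 uint8, red, green, blue); there is no depth.
- calibration(name): a dict with "intrinsics" (3x3 intrinsics, pixels), "k1" (the pictures are not rectified: a ray, as slopes to the right and down, at radius r is drawn at 1 + k1 r^2 times it, then the intrinsics apply), "R" (3x3) and "t" (3): a world point X has camera coordinates R X + t; the wrist camera has in their place "hand_eye" (4x4, takes a point from camera to tool coordinates, whose origin is the TCP and whose axes are the flange's). Camera axes: x right, y down, z forward; pixel columns grow to the right and rows downward; lengths in m; the calibration is good to about 2 mm. A picture is of the moment at which its call begins: read the wrist's pose just before it. calibration takes no time and is no camera call.
- sign_off(): hands the job in; it is judged then, once.
The state is a dict: "time_s": time; "joint_positions": joint angles; "joint_vel": joint speeds; "joint_efforts": joint torques, N m; "tcp_pos": TCP position; "tcp_rot": TCP orientation; "ft_force": force on the tool from outside, world axes, zero at the start; "moment": the same for the moment, N m; "grip_width": finger opening in m; "grip_force": force on a finger pad.
Only numpy, scipy, OpenCV 4.12 (cv2) and the standard library are available. Lean on these libraries where they do the work, as an engineer would, in place of code of your own. Each camera call takes 0.05 s, during which the arm holds its last target. There are 200 camera calls.

## Working session

There is one attempt and no reset: what is moved stays moved. The work goes in short steps, Python scripts to look and compute and a tool call to move; the robot and the scene stay as the last step left them, time stands still between calls to the robot, and variables do not carry over. Pictures are saved under pics/ and viewed, at most 10 in all, crops included, and the job is handed in when it is done.

Besides the shell and the picture viewer there is one more tool, called after "Call:" as name(argument=value, ...), one argument or row to a line, values as JSON. carry_out: Moves the arm, as the interface text tells. Shifts and turns lie within -1 to 1; 1 stands for 0.025 m of shift or 0.15 rad of turn. Its arguments: {"type":"object","properties":{"motion":{"type":"array"},"squeeze":{"type":"number"}},"required":["motion"]}

```bash
mkdir -p pics; python3 - <<'E'
from plant import *
import cv2,numpy as np
s=read_state()
for k in s: print(k,np.round(s[k],4))
for n in("scene","top","wrist"):
    c=calibration(n); print(n,{k:np.round(v,4).tolist() for k,v in c.items()})
for n in("scene","top"):
    cv2.imwrite(f"pics/{n}0.png",cv2.cvtColor(snapshot(n),cv2.COLOR_RGB2BGR))
E
```

```text
time_s 0.0
joint_positions [ 1.1139  0.1591  1.5982  0.      1.3862 -0.2101]
joint_vel [-0.0002  0.0002 -0.0012  0.0014  0.0002 -0.001 ]
joint_efforts [ 1.10000e-03 -3.85568e+01 -3.22108e+01  7.03000e-02  3.77000e-02
 -1.00000e-04]
tcp_pos [0.1404 0.5573 0.4037]
tcp_rot [ 1.231e-01  9.924e-01 -9.000e-04 -3.000e-04]
ft_force [0.2447 0.323  0.7413]
moment [0.0062 0.0225 0.0378]
grip_force 0.0
grip_width 0.0917
scene {'intrinsics': [[505.2393, 0.0, 320.4397], [0.0, 505.2393, 240.4325], [0.0, 0.0, 1.0]], 'k1': -0.0597, 'R': [[0.8034, -0.595, -0.0217], [-0.3762, -0.4791, -0.7931], [0.4615, 0.6453, -0.6088]], 't': [-0.246, 0.4196, 0.4477]}
top {'intrinsics': [[549.0538, 0.0, 318.1854], [0.0, 549.0538, 229.2624], [0.0, 0.0, 1.0]], 'k1': -0.0405, 'R': [[0.0054, -0.9999, -0.0162], [-0.9898, -0.0031, -0.1421], [0.1421, 0.0168, -0.9897]], 't': [0.3223, 0.5693, 0.9132]}
wrist {'intrinsics': [[424.3779, 0.0, 322.6915], [0.0, 424.3779, 240.4782], [0.0, 0.0, 1.0]], 'k1': -0.0979, 'hand_eye': [[-0.0006, -0.9589, -0.2837, 0.0787], [1.0, -0.0007, 0.0003, 0.0007], [-0.0005, -0.2837, 0.9589, 0.0186], [0.0, 0.0, 0.0, 1.0]]}
```

View pics/top0.png

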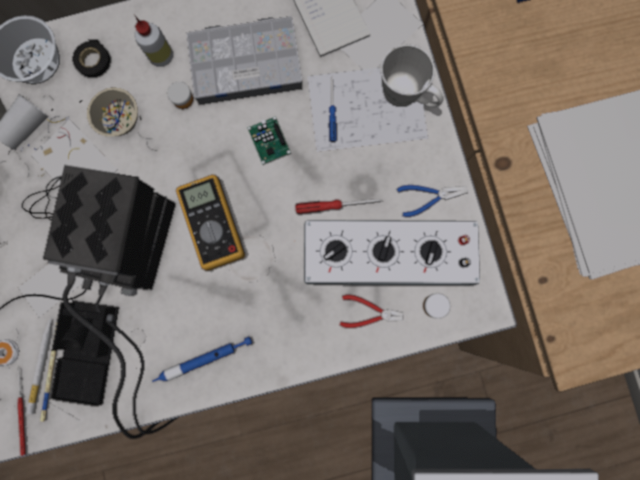

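View pics/scene0.png

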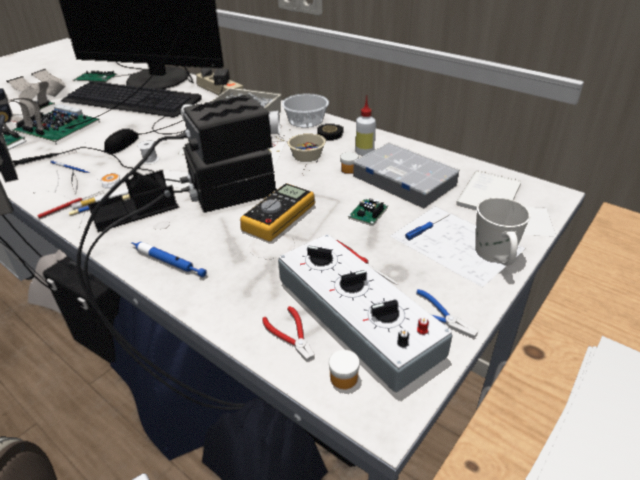

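The top view shows the box panel with corners near (305,221), (478,221), (478,284) and (304,283), and knobs near (336,251), (383,251) and (431,252). The scene view shows nothing tall standing on the box. I'll localise it coarsely from the top view, then refine with the wrist camera.

```bash
cat > h.py <<'E'
import numpy as np,cv2
from plant import *
from scipy.spatial.transform import Rotation as Ro
def cam(name,st=None):
    c=calibration(name)
    if name=="wrist":
        T=np.eye(4);T[:3,:3]=Ro.from_quat(st["tcp_rot"]).as_matrix();T[:3,3]=st["tcp_pos"]
        T=np.linalg.inv(T@np.array(c["hand_eye"]));R,t=T[:3,:3],T[:3,3]
    else: R,t=np.array(c["R"]),np.array(c["t"])
    return np.array(c["intrinsics"]),np.array([c["k1"],0,0,0.]),R,t
def proj(C,X):
    K,d,R,t=C; return cv2.projectPoints(np.atleast_2d(X).astype(float),cv2.Rodrigues(R)[0],t,K,d)[0][:,0]
def back(C,uv,z):
    K,d,R,t=C; n=cv2.undistortPoints(np.array(uv,float).reshape(-1,1,2),K,d)[:,0]
    D=np.c_[n,np.ones(len(n))]@R; o=-R.T@t
    return o+D*((z-o[2])/D[:,2])[:,None]
E
python3 - <<'E'
from h import *
C=cam("top")
print(back(C,[(305,221),(478,221),(478,284),(304,283),(336,251),(383,251),(431,252)],.062).round(4))
im=cv2.imread("pics/top0.png")[205:300,290:490]
cv2.imwrite("pics/crop1.png",cv2.resize(im,None,fx=4,fy=4,interpolation=cv2.INTER_CUBIC))
E
```

```text
[[0.5795 0.3471 0.062 ]
 [0.5804 0.0513 0.062 ]
 [0.4731 0.0551 0.062 ]
 [0.4737 0.3478 0.062 ]
 [0.5281 0.294  0.062 ]
 [0.5284 0.2143 0.062 ]
 [0.5269 0.133  0.062 ]]
```

View pics/crop1.png

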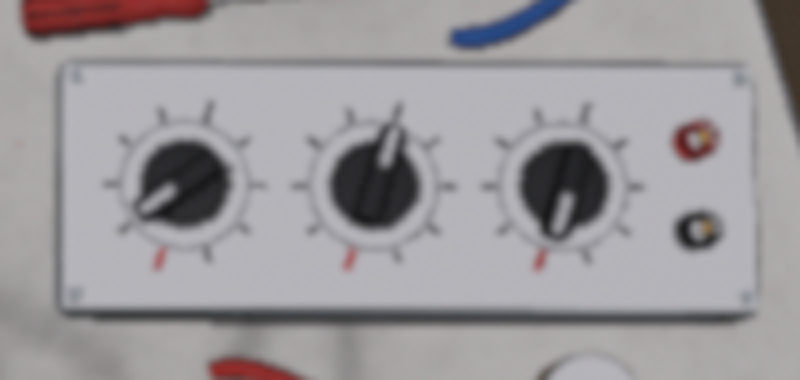

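Hundreds stands at 1 (pointer lower-left, one tick clockwise of red), tens at 5 (up, slightly right) and ones at 0. The axes are near (0.527, 0.294) and (0.527, 0.214). I'll move above the box with the gripper shut for a closer look.

Call:
carry_out(
  motion=[
    [0, -0.92, -0.5, 0.05, 0],
    [0, -0.92, -0.5, 0.05, 0],
    [0, -0.92, -0.5, 0.05, 0],
    [0, -0.92, -0.5, 0.05, 0],
    [0, -0.92, -0.5, 0.05, 0],
    [0, -0.92, -0.5, 0.05, 0],
    [0, -0.92, -0.5, 0.05, 0],
    [0, -0.92, -0.5, 0.05, 0],
    [0, -0.92, -0.5, 0.05, 0],
    [0, -0.92, -0.5, 0.05, 0],
  ],
  squeeze=10,
)

```text
time_s: 1.1
tcp_pos: [0.3335, 0.3793, 0.3917]
tcp_rot: [0.123, 0.992, -0.0, -0.0]
ft_force: [1.4, 0.7, 0.2]
grip_width: 0.014
grip_force: 0.0
```

Call:
carry_out(
  motion=[
    [0, -0.92, -0.5, 0.05, 0],
    [0, -0.92, -0.5, 0.05, 0],
    [0, -0.92, -0.5, 0.05, 0],
    [0, -0.92, -0.5, 0.05, 0],
    [0, -0.92, -0.5, 0.05, 0],
    [0, -0.92, -0.5, 0.05, 0],
    [0, -0.92, -0.5, 0.05, 0],
    [0, -0.92, -0.5, 0.05, 0],
    [0, -0.92, -0.5, 0.05, -0.8],
    [0, -0.92, -0.5, 0.05, -0.8],
    [0, 0, 0, 0, 0],
    [0, 0, 0, 0, 0],
  ],
)

```text
time_s: 2.3
tcp_pos: [0.5273, 0.205, 0.3791]
tcp_rot: [0.005, 1.0, 0.0, -0.001]
ft_force: [0.3, -0.4, -0.3]
grip_width: 0.0002
grip_force: 0.0
```

```bash
python3 - <<'E'
from h import *
s=read_state(); im=snapshot("wrist"); np.save("s1.npy",s,allow_pickle=True)
print(s["time_s"],s["tcp_pos"],s["tcp_rot"],s["joint_positions"],s["grip_width"])
bgr=cv2.cvtColor(im,cv2.COLOR_RGB2BGR)
cv2.imwrite("pics/w1.png",bgr)
E
```

```text
2.3 [0.52734819 0.20502776 0.3791255 ] [ 4.63199321e-03  9.99988993e-01  5.57889353e-05 -7.45617105e-04] [ 1.57191486e-01  1.55310790e-01  1.65186156e+00  3.60280958e-04
  1.33587409e+00 -1.40442494e+00] 0.00015737537377163665
```

View pics/w1.png

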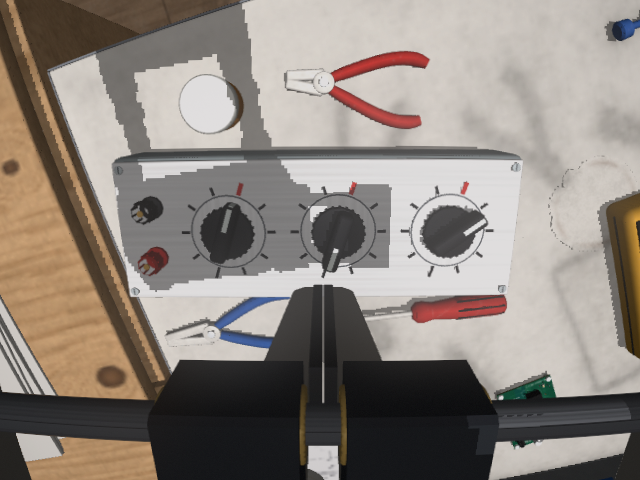

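The wrist view shows the red ticks at about (240,189), (353,187) and (465,187), with knob ring centres at about (229,231), (338,231) and (447,231). The shut fingertips are at about (323,287), roughly 50 px across. Next I'll fit the box pose and check it with an overlay.

```bash
cat > fit.py <<'E'
from h import *
from scipy.optimize import least_squares
def ticks(p,ax,r):   # p=(x,y,yaw); tick points on panel
    a=np.radians(162-36*np.arange(10)); L=np.c_[r*np.cos(a),ax+r*np.sin(a)]
    c,s_=np.cos(p[2]),np.sin(p[2]); return np.c_[L@np.array([[c,s_],[-s_,c]])+p[:2],np.full(10,.062)]
E
python3 - <<'E'
from fit import *
s=np.load("s1.npy",allow_pickle=True).item(); C=cam("wrist",s)
print(back(C,[(447,231),(338,231),(229,231)],.062).round(4))
im=cv2.imread("pics/w1.png"); g=cv2.cvtColor(im,cv2.COLOR_BGR2GRAY).astype(np.float32)
# refine: maximise darkness of ticks (28..33mm) vs midpoints between them
bl=cv2.GaussianBlur(g,(0,0),1)
def smp(P):
    u=proj(C,P).astype(np.float32); return cv2.remap(bl,u[:,:1],u[:,1:],cv2.INTER_LINEAR)[:,0]
def score(p):
    v=0
    for ax in(.095,.015,-.065):
        for r in(.0285,.0305,.0325):
            on=smp(ticks(p,ax,r)); 
            q=ticks(p,ax,r); mid=(q+np.roll(q,-1,0))/2; cen=q.mean(0); mid=cen+(mid-cen)/np.cos(np.pi/10)
            m=smp(mid); v+=np.sum(((m+np.roll(m,1))/2-on)/(m+np.roll(m,1)))
    return v
best=max(((score((x,y,w)),x,y,w) for x in np.arange(.519,.535,.001) for y in np.arange(.190,.210,.001) for w in np.arange(-.03,.031,.01)))
print(best)
b=best
for st in(.0005,.00025):
    b=max((score((b[1]+i*st,b[2]+j*st,b[3]+k*st*8)),b[1]+i*st,b[2]+j*st,b[3]+k*st*8) for i in range(-2,3) for j in range(-2,3) for k in range(-2,3))
print(b)
p=b[1:]; np.save("p.npy",p)
x0,y0=170,150;crop=cv2.resize(im[150:300,170:530],None,fx=2.2,fy=2.2,interpolation=cv2.INTER_CUBIC)
for ax in(.095,.015,-.065):
    for r in(.028,.033,0):
        for u in proj(C,ticks(p,ax,r)): cv2.circle(crop,tuple(int(round(v)) for v in (u-[x0,y0])*2.2),2,(0,255,0),-1)
cv2.imwrite("pics/ov1.png",crop)
# finger tip: ray widths at depth
for v,zz in((287,.19),):
    print(proj(C,[np.array(s["tcp_pos"])+Ro.from_quat(s["tcp_rot"]).apply(q) for q in((0,0,.19),(.01,0,.19),(-.01,0,.19),(0,.011,.19),(.01,.011,.19),(0.01,-.018,.19),(0.01,.018,.15))]).round(1))
E
```

```text
[[0.5303 0.2968 0.062 ]
 [0.5296 0.2166 0.062 ]
 [0.5287 0.1368 0.062 ]]
(np.float32(15.974684), np.float64(0.53), np.float64(0.201), np.float64(6.938893903907228e-18))
(np.float32(17.153667), np.float64(0.5295000000000001), np.float64(0.2015), np.float64(-0.003999999999999993))
[[322.  301.1]
 [321.9 280. ]
 [322.  321.5]
 [346.9 301.1]
 [347.3 280. ]
 [280.4 280. ]
 [374.  323.1]]
```

View pics/ov1.png

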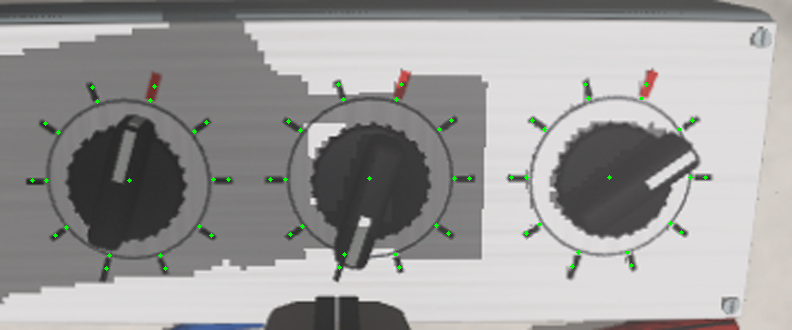

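The overlay dots sit on the ticks, so the box is at (0.5295, 0.2015) with yaw about 0. The top view gives 2 mm less, so I'll use (0.5285, 0.2005). Now I'll stage beside the hundreds pointer, on its counter-clockwise side.

Call:
carry_out(
  motion=[
    [0, 0.238, 0.828, 0, 0.829],
    [0, 0.0, 0.0, 0, 0],
    [0, 0, 0, 0, 0],
  ],
)

```text
time_s: 2.65
tcp_pos: [0.5209, 0.2266, 0.3797]
tcp_rot: [0.064, 0.998, -0.0, -0.0]
ft_force: [0.2, -0.5, -0.1]
grip_width: 0.0007
grip_force: 0.0
```

```bash
cat > go.py <<'E'
from h import *
import sys
# usage: go.py knob phi_deg ox oy tipz  -> total shift units in current tool axes, turn units
def main(k,phi,ox,oy,tz):
    ax=np.array({"H":(.5289,.2955),"T":(.5286,.2155)}[k]); s=read_state(); M=Ro.from_quat(s["tcp_rot"]).as_matrix()
    f=np.radians(phi); ex=np.array([np.cos(f),np.sin(f)]); ey=np.array([np.sin(f),-np.cos(f)])
    P=np.r_[ax+ox*ex+oy*ey,tz+.19]; p0=np.degrees(np.arctan2(M[1,0],M[0,0]))
    tr=(p0-phi+180)%360-180
    print("phi now",p0.round(2),"z",s["tcp_pos"][2],"j6",s["joint_positions"][5],"shift units",(M.T@(P-s["tcp_pos"])/.025).round(3),"turn units",np.round(np.radians(tr)/.15,3))
main(sys.argv[1],*map(float,sys.argv[2:]))
E
python3 go.py H 151 .018 -.0185 .0745
```

```text
phi now 172.69 z 0.37970204380186146 j6 -1.2453777314459011 shift units [0.977 2.353 4.607] turn units 2.524
```

Call:
carry_out(
  motion=[
    [0, 0.326, 0.784, 0, 0],
    [0, 0.326, 0.784, 0, 0],
    [0, 0.326, 0.784, 0, 0],
    [0, 0, 0, 0.5, 0.841],
    [0, 0, 0, 0.8, 0.841],
    [0, 0, 0, 0.8, 0.841],
    [0, 0, 0, 0.8, 0],
    [0, 0, 0, 0.6, 0],
    [0, 0, 0, 0, 0],
    [0, 0, 0, 0, 0],
  ],
)

```text
time_s: 3.65
tcp_pos: [0.5053, 0.2873, 0.2926]
tcp_rot: [0.252, 0.968, 0.0, 0.0]
ft_force: [0.1, -0.1, 0.1]
grip_width: 0.0004
grip_force: 0.0
```

```bash
python3 go.py H 151 .018 -.0185 .0745; python3 - <<'E'
from h import *
cv2.imwrite("pics/w2.png",cv2.cvtColor(snapshot("wrist"),cv2.COLOR_RGB2BGR))
E
```

```text
phi now 150.83 z 0.2925768351218808 j6 -0.7523788714753522 shift units [0.052 0.004 1.123] turn units -0.019
```

View pics/w2.png

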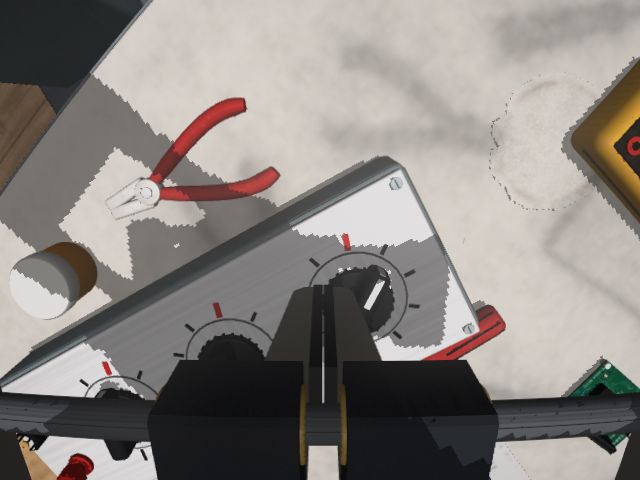

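The view shows the fingertip at (323,290) and the white pointer at (375,293) to its right (tool +y), with a clear gap, as intended. I'll lower and push clockwise round the axis.

Call:
carry_out(
  motion=[
    [0, 0.05, 0, 0.4, 0],
    [0, 0, 0, 0.4, 0],
    [0, 0, 0, 0.32, 0],
    [0, 0, 0, 0, 0],
    [0, 0.0534, 0.056, 0, 0.5],
    [0, 0.0534, 0.056, 0, 0.5],
    [0, 0.0534, 0.056, 0, 0.5],
    [0, 0.0534, 0.056, 0, 0.5],
    [0, 0.0534, 0.056, 0, 0.5],
    [0, 0, 0, 0, 0],
  ],
)

```text
time_s: 4.7
tcp_pos: [0.503, 0.2975, 0.2642]
tcp_rot: [0.428, 0.904, -0.0, 0.0]
ft_force: [-0.2, -0.8, 0.4]
grip_width: 0.0005
grip_force: 0.8
```

```bash
python3 go.py H 117 .018 -.0185 .0745
```

```text
phi now 129.32 z 0.2641965647664102 j6 -0.3583732547483288 shift units [ 0.144  0.181 -0.012] turn units 1.434
```

Call:
carry_out(
  motion=[
    [0, 0.0534, 0.056, 0, 0.5],
    [0, 0.0534, 0.056, 0, 0.5],
    [0, 0.0534, 0.056, 0, 0.5],
    [0, 0.0534, 0.056, 0, 0.5],
  ],
)

```text
time_s: 5.1
tcp_pos: [0.5047, 0.3049, 0.2642]
tcp_rot: [0.559, 0.829, -0.001, -0.0]
ft_force: [-0.1, -0.4, 1.1]
grip_width: 0.0002
grip_force: 0.6
```

Call:
carry_out(
  motion=[
    [0, 0.0534, 0.056, 0, 0.5],
    [0, 0.0534, 0.056, 0, 0.5],
    [0, 0.0534, 0.056, 0, 0.5],
    [0, 0, 0, 0, 0],
  ],
)

```text
time_s: 5.5
tcp_pos: [0.5076, 0.3102, 0.2642]
tcp_rot: [0.647, 0.762, -0.0, -0.0]
ft_force: [-1.2, -0.8, 0.2]
grip_width: 0.0007
grip_force: 0.3
```

```bash
python3 go.py H 98 .018 -.0185 .0745; python3 - <<'E'
from h import *
cv2.imwrite("pics/w3.png",cv2.cvtColor(snapshot("wrist"),cv2.COLOR_RGB2BGR)[200:380,180:500])
E
```

```text
phi now 99.32 z 0.264181489602517 j6 0.18287164983676374 shift units [ 0.017  0.022 -0.013] turn units 0.154
```

View pics/w3.png

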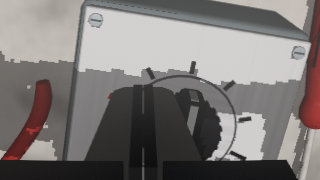

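The pointer now aims at the second black tick (193,68), one past position 1, so hundreds is at position 2. Two more clicks to go.

Call:
carry_out(
  motion=[
    [0, 0.0534, 0.056, 0, 0.5],
    [0, 0.0534, 0.056, 0, 0.5],
    [0, 0.0534, 0.056, 0, 0.5],
    [0, 0.0534, 0.056, 0, 0.5],
    [0, 0.0534, 0.056, 0, 0.5],
    [0, 0.0534, 0.056, 0, 0.5],
    [0, 0.0534, 0.056, 0, 0.5],
    [0, 0.0534, 0.056, 0, 0.5],
    [0, 0, 0, 0, 0],
    [0, 0, 0, 0, 0],
  ],
)

```text
time_s: 6.55
tcp_pos: [0.5196, 0.3195, 0.2642]
tcp_rot: [0.843, 0.538, 0.0, -0.0]
ft_force: [-0.5, 0.1, 0.0]
grip_width: 0.0005
grip_force: 0.2
```

```bash
python3 go.py H 64 .018 -.0185 .0745
```

```text
phi now 65.04 z 0.26419937847042574 j6 0.7890229571667289 shift units [ 0.019  0.016 -0.012] turn units 0.121
```

Call:
carry_out(
  motion=[
    [0, 0.0534, 0.056, 0, 0.5],
    [0, 0.0534, 0.056, 0, 0.5],
    [0, 0.0534, 0.056, 0, 0.5],
    [0, 0.0534, 0.056, 0, 0.5],
    [0, 0.0534, 0.056, 0, 0.5],
    [0, 0.0534, 0.056, 0, 0.5],
    [0, 0.0534, 0.056, 0, 0.5],
    [0, 0.0534, 0.056, 0, 0.5],
    [0, 0.0534, 0.056, 0, 0.5],
    [0, 0.0534, 0.056, 0, 0.5],
    [0, 0, 0, 0, 0],
    [0, 0, 0, 0, 0],
  ],
)

```text
time_s: 7.75
tcp_pos: [0.5382, 0.3195, 0.2642]
tcp_rot: [0.982, 0.191, -0.0, -0.0]
ft_force: [-1.7, 3.2, 0.8]
grip_width: 0.0004
grip_force: 1.1
```

```bash
python3 go.py H 20 .018 -.0185 .0745; python3 - <<'E'
from h import *
s=read_state(); print(s["ft_force"])
cv2.imwrite("pics/w4.png",cv2.resize(cv2.cvtColor(snapshot("top"),cv2.COLOR_RGB2BGR)[205:300,290:490],None,fx=4,fy=4))
cv2.imwrite("pics/w4.png",cv2.cvtColor(snapshot("wrist"),cv2.COLOR_RGB2BGR)[180:380,180:500])
E
```

```text
phi now 22.06 z 0.264160995317467 j6 1.5282447473490108 shift units [ 0.041  0.034 -0.014] turn units 0.24
[-1.70696555  3.24372738  0.78451763]
```

View pics/w4.png

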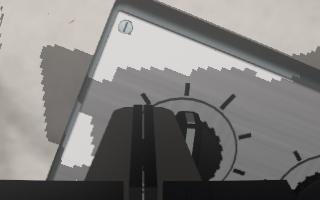

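The pointer end is at about (187,118), aiming at the tick at (187,90). Four degrees right of tool-up is where position 4 should appear. There are 3.6 N on the finger, so I'll back off, lift and measure the angle.

Call:
carry_out(
  motion=[
    [0, -0.0575, -0.0519, 0, -0.5],
    [0, -0.0575, -0.0519, 0, -0.5],
    [0, -0.0575, -0.0519, 0, -0.5],
    [0, -0.0575, -0.0519, 0, -0.5],
    [0, 0, 0, -0.5, 0],
    [0, -0.5, 0, -0.9, 0],
    [0, -0.8, 0, -0.9, 0],
    [0, -0.8, 0, -0.6, 0],
    [0, 0, 0, 0, 0],
    [0, 0, 0, 0, 0],
  ],
)

```text
time_s: 8.85
tcp_pos: [0.4907, 0.288, 0.3375]
tcp_rot: [0.943, 0.334, 0.001, 0.0]
ft_force: [-0.3, -0.1, -1.3]
grip_width: 0.0007
grip_force: 0.0
```

```bash
cat > look.py <<'E'
from fit import *
import sys
# rectify the panel at pointer-top height (85 mm) from the wrist, box-aligned, 4 px/mm; knobs H,T,O in a row
s=read_state(); im=cv2.cvtColor(snapshot("wrist"),cv2.COLOR_RGB2BGR); C=cam("wrist",s); p=np.load("p.npy")
out=[]
for ax in(.095,.015,-.065):
    tiles=[]
    for z in(.085,.062):
        i,j=np.mgrid[0:260,0:260]; X=p[0]+(130-i)/3250.; Y=p[1]+ax+(130-j)/3250.
        u=proj(C,np.c_[X.ravel(),Y.ravel(),np.full(X.size,z)]).astype(np.float32).reshape(260,260,2)
        tiles.append(cv2.remap(im,u[...,0],u[...,1],cv2.INTER_LINEAR))
    out.append(np.vstack(tiles))
cv2.imwrite(sys.argv[1],np.hstack(out)); print(s["time_s"],s["tcp_pos"],s["ft_force"])
E
python3 look.py pics/k1.png; python3 go.py T -43 .018 .0185 .0745
```

```text
8.85 [0.49067495 0.28800302 0.33750819] [-0.28141874 -0.10041923 -1.33966533]
phi now 39.04 z 0.3366056357524132 j6 1.208075728165026 shift units [-1.285  4.026  2.885] turn units 9.546
```

View pics/k1.png

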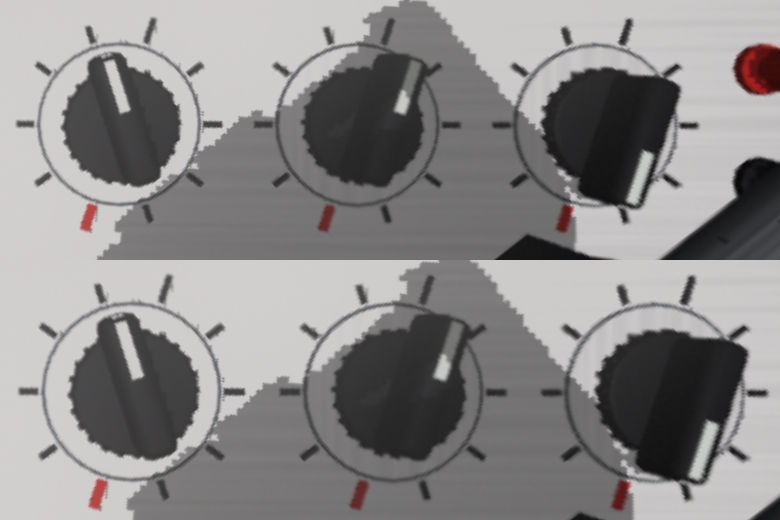

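Rectified view: the hundreds pointer is 18° left of straight up, so position 4. Tens is still at 5, ones at its red tick, and the ring centres are unmoved. Now I'll stage clockwise of the tens pointer, using the wrist-fit axis.

```bash
sed -i 's/"T":(.5286,.2155)/"T":(.5294,.2163)/' go.py; python3 go.py T -43 .018 .0185 .0745
```

```text
phi now 39.04 z 0.3366056357524132 j6 1.208075728165026 shift units [-1.24   4.022  2.885] turn units 9.546
```

Call:
carry_out(
  motion=[
    [0, -0.248, 0.804, 0, 0],
    [0, -0.248, 0.804, 0, 0],
    [0, -0.248, 0.804, 0, 0],
    [0, -0.248, 0.804, 0, 0],
    [0, -0.248, 0.804, 0, 0],
    [0, 0, 0, 0, 0.9],
    [0, 0, 0, 0, 0.9],
    [0, 0, 0, 0, 0.9],
    [0, 0, 0, 0, 0.9],
    [0, 0, 0, 0, 0.9],
    [0, 0, 0, 0, 0.9],
  ],
)

```text
time_s: 10.0
tcp_pos: [0.53, 0.1906, 0.3354]
tcp_rot: [0.998, -0.067, -0.001, 0.0]
ft_force: [-0.0, 0.4, -0.1]
grip_width: 0.0007
grip_force: 0.0
```

Call:
carry_out(
  motion=[
    [0, 0, 0, 0, 0.9],
    [0, 0, 0, 0, 0.9],
    [0, 0, 0, 0, 0.9],
    [0, 0, 0, 0, 0.9],
    [0, 0, 0, 0, 0.54],
    [0, 0, 0, 0.8, 0],
    [0, 0, 0, 0.8, 0],
    [0, 0, 0, 0, 0],
    [0, 0, 0, 0, 0],
  ],
)

```text
time_s: 10.9
tcp_pos: [0.5297, 0.1905, 0.296]
tcp_rot: [0.931, -0.366, -0.001, 0.0]
ft_force: [0.6, 0.3, 0.5]
grip_width: 0.0006
grip_force: 0.0
```

```bash
python3 go.py T -43 .018 .0185 .0745
```

```text
phi now -42.92 z 0.2959613255022456 j6 2.45056559959762 shift units [ 0.009 -0.006  1.258] turn units 0.009
```

Call:
carry_out(
  motion=[
    [0, 0, 0, 0.42, 0],
    [0, 0, 0, 0.42, 0],
    [0, 0, 0, 0.4, 0],
    [0, 0, 0, 0, 0],
    [0, 0.0534, -0.056, 0, -0.5],
    [0, 0.0534, -0.056, 0, -0.5],
    [0, 0.0534, -0.056, 0, -0.5],
    [0, 0.0534, -0.056, 0, -0.5],
  ],
)

```text
time_s: 11.7
tcp_pos: [0.5373, 0.1918, 0.2659]
tcp_rot: [0.975, -0.221, 0.0, -0.0]
ft_force: [-0.0, -0.2, 0.4]
grip_width: 0.0004
grip_force: 0.0
```

Call:
carry_out(
  motion=[
    [0, 0.0534, -0.056, 0, -0.5],
    [0, 0.0534, -0.056, 0, -0.5],
    [0, 0.0534, -0.056, 0, -0.5],
    [0, 0.0534, -0.056, 0, -0.5],
    [0, 0.0534, -0.056, 0, -0.5],
    [0, 0.0534, -0.056, 0, -0.5],
    [0, 0.0534, -0.056, 0, -0.5],
    [0, 0.0534, -0.056, 0, -0.5],
    [0, 0, 0, 0, 0],
    [0, 0, 0, 0, 0],
  ],
)

```text
time_s: 12.7
tcp_pos: [0.5496, 0.2006, 0.2658]
tcp_rot: [0.997, 0.075, 0.0, 0.0]
ft_force: [0.8, 0.2, -0.6]
grip_width: 0.0003
grip_force: 0.0
```

```bash
python3 go.py T 50 .018 .0185 .0745
```

```text
phi now 8.55 z 0.26580321693047554 j6 1.5652346341552206 shift units [ 0.325 -0.661  0.052] turn units -4.823
```

Call:
carry_out(
  motion=[
    [0, 0.0534, -0.056, 0, -0.5],
    [0, 0.0534, -0.056, 0, -0.5],
    [0, 0.0534, -0.056, 0, -0.5],
    [0, 0.0534, -0.056, 0, -0.5],
    [0, 0.0534, -0.056, 0, -0.5],
    [0, 0.0534, -0.056, 0, -0.5],
    [0, 0.0534, -0.056, 0, -0.5],
    [0, 0.0534, -0.056, 0, -0.5],
    [0, 0.0534, -0.056, 0, -0.5],
    [0, 0, 0, 0, 0],
    [0, 0, 0, 0, 0],
  ],
)

```text
time_s: 13.8
tcp_pos: [0.5547, 0.2169, 0.2657]
tcp_rot: [0.916, 0.4, -0.0, 0.0]
ft_force: [-0.1, -0.5, -0.1]
grip_width: 0.0002
grip_force: 0.0
```

Call:
carry_out(
  motion=[
    [0, -0.0575, 0.0519, 0, 0.5],
    [0, -0.0575, 0.0519, 0, 0.5],
    [0, -0.0575, 0.0519, 0, 0.5],
    [0, 0, 0, -0.5, 0],
    [0, -0.5, 0, -0.9, 0],
    [0, -0.8, 0, -0.9, 0],
    [0, -0.8, 0, -0.9, 0],
    [0, 0, 0, -0.5, 0],
    [0, 0, 0, 0, 0],
    [0, 0, 0, 0, 0],
  ],
)

```text
time_s: 14.8
tcp_pos: [0.5114, 0.1817, 0.3581]
tcp_rot: [0.955, 0.296, 0.0, -0.0]
ft_force: [0.2, -0.0, 0.2]
grip_width: 0.0004
grip_force: 0.0
```

```bash
python3 look.py pics/k2.png
```

```text
14.8 [0.51139489 0.1817134  0.35813091] [ 0.1821009  -0.0406226   0.22093867]
```

View pics/k2.png

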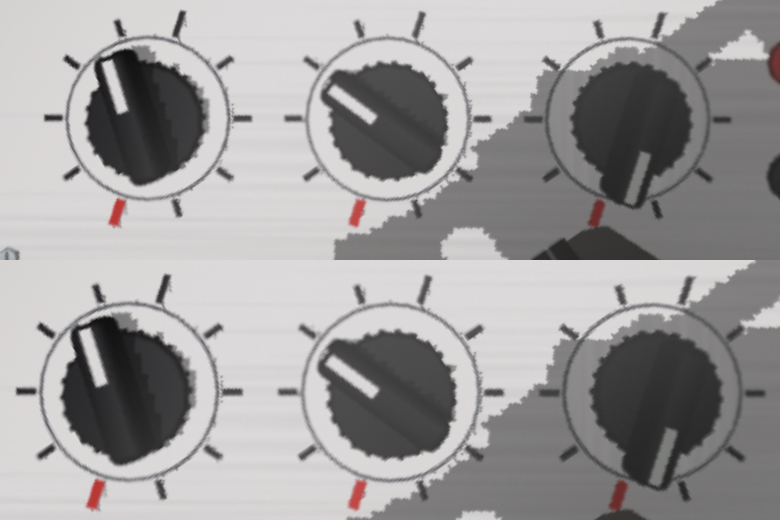

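The tens pointer is at the third tick (upper left), hundreds is at 4 and ones is on its red tick. The ring centres haven't moved and the arm is clear, so I'll hand in.

```bash
python3 -c "from plant import *; print(sign_off())"
```

```text
the job is handed in; nothing more can be done
None
```

The resistance box is set to 430 (hundreds at 4, tens at 3, ones left on its zero), checked in the last wrist-camera view with the box where it stood and the arm clear, and the job is handed in at about 15 s of the 51 s allowed.

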